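# Crack open the aroma caddy and hold its lid ajar

## Robot

A 6-joint arm with a two-finger parallel gripper is mounted at the origin on the work surface. World frame = base frame: x ahead of the robot, y to its left, z up, the work surface at z = 0. Lengths are in mm, angles in rad, forces in N, time in s.
With the tool pointing down it reaches from about 400 to 925 mm from the base axis. Payload 12.5 kg.
Tool frame: the origin (TCP) lies at the very end of the fingers, on their centre line; the grasp point (between the pads) lies 19 mm behind it; z points along the fingers, y is the line along which they close (so a half turn about z gives the same grasp; the last joint's range is limited). The gripper opens to 95 mm and grips with 3 to 60 N. Pads are 20 mm wide; open, the fingers measure 119 mm over their backs; the gripper's body (75 mm by 180 mm) begins 59 mm behind the grasp point.
Start: joints at [-1.345, 0.491, 1.559, -0, 1.092, -0.106], TCP at [203.614, -590.921, 214.661] pointing down, gripper open.
Joint ranges: [-3.1, 3.1], [-0.84, 2.19], [0.05, 2.79], [-1.13, 4.28], [0.06, 2.93], [-2.69, 2.69]. Speed limits (rad/s): [2.22, 2.22, 2.79, 3.14, 3.14, 3.14].

## Interface

Orientations are given as [roll, pitch, yaw] about the fixed x, y, z axes, in that order (R = Rz(yaw) Ry(pitch) Rx(roll)).
In Python, from cell import state, imaging, env, spot_in, mark_of gives the robot as it stands. The module is installed in compiled form; this text tells all that it offers.
- The arm moves only by the tool step_arm, never from a script. Its argument "increments" is a list of rows, each an object with "slide": the shift along the tool's x, y, z in m, a list of three; "roll": the turn about the tool's z in rad. A call has 1 to 5 rows; each row is the pose to reach, as a shift and turn from the pose commanded when the call began, along the tool's axes at that moment; what a row does not reach only later rows make up. A row lasts 1/8 s, in which the tool goes at most 62.5 mm and 10.7 degrees, less where a joint would pass 70% of its speed; a pose out of reach is approached as far as the arm can. A call with a gripper value outside its range is refused whole. "fingers" is the opening, from 0 (shut) to 1 (fully open), set as the call begins (left out, the last holds). The fingers move at their own pace and stop on an object; the grip force is fixed at half the most. Time passes only in rows, so rows that repeat a pose let the fingers close. It gives the time, the measured TCP pose, the force, the opening and the grip force at its end, in the units of the state.
- state(): the state, without advancing time (a new reading comes with each control period).
- imaging.read_camera(name): name is "side" or "top" or "wrist"; returns a dict with "color" (420x560x3 uint8, red, green, blue), "z_map" (420x560 float32, mm along the optical axis (not along the pixel's ray), 0 where there is no reading), "intrinsics" (3x3 intrinsics, pixels), "distortion" ([k1, k2, p1, p2, k3] as OpenCV has them; the pictures are not rectified), "camera_from_world" (4x4, takes a point from world to camera coordinates). Camera axes: x right, y up, looking along -z (the intrinsics and any distortion apply to the point x, -y, -z); pixel columns grow to the right and rows downward; lengths in mm; the calibration is good to about 2 mm. A picture is of the moment at which its call begins.
- env.job_done(): hands the job in; it is judged then, once.
Trained networks look in the newest picture that a camera, given by its name, has taken for a name from the list of things; names that differ only in an ending like _2 or _b are one class to them, and where a whole thing is asked for, a point or a joint stands for the part that bears it (a point fixed in the world has none). Each returns a list of dicts, best first, with "confidence" (0 to 1); they miss things now and then, are a little off and sometimes report something else, mostly with a low value. They report only what shows in the picture. A call takes as long as a camera call.
- spot_in(camera, target): "bbox" ([left, top, right, bottom] in pixels, round what is visible of it).
- mark_of(camera, target): "uv" ([column, row] in pixels: a listed point, or the origin of a listed thing).
The state is a dict: "t": time; "joints": joint angles; "qvel": joint speeds; "tau": joint torques, N m; "eef_pos": TCP position; "tcp_rot": TCP orientation; "ft_force": force on the tool from outside, world axes, zero at the start; "moment": the same for the moment, N m; "opening": opening from 0.0 (shut) to 1.0 (fully open); "grip_force": force on a finger pad.
Only numpy, scipy, OpenCV 4.12 (cv2) and the standard library are available. Lean on these libraries where they do the work, as an engineer would, in place of code of your own. Each camera call takes 0.05 s, during which the arm holds its last target. There are 200 camera calls.

## Task

Wind the red-knobbed crank beside the black tea caddy counter-clockwise (seen from above), about two turns, until the brass bolt has drawn right back off the lid. Then take the steel bar handle of the wooden lid, pull it up past the grip of its sticky seal, and hold the lid just ajar, its front edge lifted about two and a half centimetres, so that a guest can smell the tea: finish while still holding it there. Do not let the lid fly wide open, and leave the tins, teapot, cup, jar and coaster where they stand.

Things in the scene. Friction and masses are not known exactly. Their poses are not given: they have to be found in the camera images.
- caddy: Black square tea caddy (box 150 mm deep, 140 mm wide, lid top 117 mm above the table) and, 165 mm to its +y side (centre to centre), a grey gearbox (90 x 90 mm, top 140 mm above the table), both fixed on one wooden board (190 x 310 mm, 12 mm thick) that does not move. Origin: on the table under the centre of the caddy box. x points from the lid's front (handle side, towards the robot) to its hinge at the back, y from the caddy to the gearbox, z up.
- crank_axis (a point): Point on the crank's upright axis, over the gearbox's centre, at the height of the middle of the crank's knob (178 mm above the table); it does not move.
- crank_knob (a point): Centre of the red crank knob: an upright round knob, 20 mm in diameter and 44 mm tall (22 mm of it above and 22 mm below this point), 45 mm from the crank axis. It spins freely on its pin, so it can be gripped from above and led round the circle without turning the gripper. The crank arm lies right under the knob, 24.5 mm below this point.
- crank (a joint): Turn of the crank in rad, counter-clockwise from above positive; at 0 the knob lies on the caddy's +x side of the axis. Starts between 0 and 2.5, goes up to a stop at 15.7. It stays where it is left (about 1.5 N at the knob turns it). Each rad draws the bolt back by 2.5 mm; the bolt is clear of the lid from 12.0 on, and counts as right back from 12.6 on.
- bolt_tip (a point): Free end of the brass bolt (18 mm wide, 8 mm high) that lies along the caddy's y axis over the lid's edge on the gearbox side and blocks the lid. The lid's edge is 70 mm from the caddy's centre; at crank 0 this point is 40 mm from it, wound back to the stop 79 mm.
- lid (a joint): Opening angle of the lid in rad, 0 shut, growing as its front rises. The lid (wood, 150 x 140 x 12 mm, about 0.35 kg) is hinged at its far rim. The seal strip holds its front edge: pulling straight up at the handle takes 13 to 18 N at first; once the front edge is some 8 mm up (0.05 rad) the strip lets go and only the lid's weight (about 2 N at the handle) remains. It falls shut if let go. 0.17 rad lifts the front edge by 25 mm.
- seal (a joint): Bend in rad (0 flat) of the stiff, tacky black rubber seal strip, 100 mm long, clamped along the front rim of the caddy. It laps 2.5 mm over the lid's front edge, must be peeled up by pulling the lid, and stays where it was bent (about 0.65 once the lid is free).
- lid_hinge (a point): Point on the lid's hinge line (which runs along the caddy's y axis), in the middle of the far rim, 105 mm above the table.
- lid_handle (a point): Middle of the lid's handle: a round steel bar, 12 mm in diameter and 80 mm long, along the caddy's y axis, on two posts 34 mm to either side of the middle. With the lid shut it is 152 mm above the table, 35 mm above the lid's top and 125 mm from the hinge line towards the front; it moves with the lid, in an arc about the hinge line (rising and drawing back towards the hinge).
- tin_yellow: Bystander, loose, to be left alone: yellow square tea tin, 70 x 70 x 117 mm. Origin at the centre of its underside, z up.
- tin_red: Bystander, loose, to be left alone: red square tea tin, 70 x 70 x 117 mm. Origin at the centre of its underside, z up.
- tin_lilac: Bystander, loose, to be left alone: lilac square tea tin, 70 x 70 x 117 mm. Origin at the centre of its underside, z up.
- teapot: Bystander, loose, to be left alone: small dark-brown clay teapot, 92 mm across without spout and handle, 83 mm high. Origin at the centre of its underside, z up.
- cup: Bystander, loose, to be left alone: white tea cup, 72 mm across, 50 mm high. Origin at the centre of its underside, z up.
- sample_jar: Bystander, loose, to be left alone: glass sample jar with cork, 38 mm across, 66 mm high. Origin at the centre of its underside, z up.
- coaster: Bystander, loose, to be left alone: round bamboo coaster, 100 mm across, 10 mm thick. Origin at the centre of its underside, z up.

How it is judged (in metres and radians):
On the way, in this order (a step that is already met when the one before it is completed fails the run):
1. the crank is wound until the bolt is right back, the lid still shut (value of joint crank above 12.6 rad and value of joint lid below 0.03 rad), for 0.2 s.
2. the lid's seal is broken and the lid is held ajar by the gripper (value of joint lid between 0.08 and 0.3 rad and contact force between the fingers and lid above 0.5 N), for 0.2 s.
At the end, for the whole second after the job is handed in: The gripper holds the lid ajar and still, between 0.08 and 0.30 rad open (front edge 12 to 44 mm up), with the fingers bearing on it (over 0.5 N), and the crank is still wound back (over 12.4 rad) (all of step 2 and velocity of joint lid between -0.15 and 0.15 rad/s and value of joint crank above 12.4 rad); the arm keeps its last pose, push and grip.
It fails at once if the lid flies or is pulled wide open (over 0.7 rad) (value of joint lid above 0.7 rad).
It fails at once if a bystander is shoved over 30 mm from its place (distance of any of tin_yellow, tin_red, tin_lilac, teapot, cup, sample_jar, coaster from where it was at the start of the episode above 0.03 m).
It fails at once if a bystander is tipped (over 0.4 rad) (angle between any of tin_yellow, tin_red, tin_lilac, teapot, cup, sample_jar, coaster's own z axis and vertical above 0.4 rad).
It also fails if it takes over 58 s, if anything falls off the work surface, if the arm or the gripper's body presses on something with over 40 N, if the wrist force passes 120 N, or if a joint passes its speed limit or range.

## Working session

There is one attempt and no reset: what is moved stays moved. The work goes in short steps, Python scripts to look and compute and a tool call to move; the robot and the scene stay as the last step left them, time stands still between calls to the robot, and variables do not carry over. Pictures are saved under pics/ and viewed, at most 10 in all, crops included, and the job is handed in when it is done.

Besides the shell and the picture viewer there is one more tool, called after "Request:" as name(argument=value, ...) on one line, values as JSON. step_arm: Moves the arm, as the interface text tells. Its arguments: {"type":"object","properties":{"increments":{"type":"array"},"fingers":{"type":"number"}},"required":["increments"]}

```bash
mkdir -p pics
cat > h.py <<'E'
import numpy as np, cv2
from cell import state, imaging, env, spot_in, mark_of
def ray(c,uv):
    K=np.array(c["intrinsics"],float);d=np.array(c["distortion"],float)
    p=cv2.undistortPoints(np.array([[uv]],float),K,d)[0,0]
    T=np.array(c["camera_from_world"],float);R=T[:3,:3];o=-R.T@T[:3,3]
    v=R.T@np.array([p[0],-p[1],-1.0]);return o,v   # v per mm of depth
def tri(a,b):
    (o1,v1),(o2,v2)=a,b
    s=np.linalg.lstsq(np.c_[v1,-v2],o2-o1,rcond=None)[0]
    p,q=o1+s[0]*v1,o2+s[1]*v2
    return (p+q)/2,np.linalg.norm(p-q)
def atz(r,z): o,v=r; return o+v*(z-o[2])/v[2]
E
cat > look.py <<'E'
from h import *
s=state();print({k:np.round(v,3).tolist() for k,v in s.items()})
C={}
for n in("top","side"):
    C[n]=imaging.read_camera(n);cv2.imwrite(f"pics/{n}0.png",C[n]["color"][:,:,::-1])
for t in("crank_knob","crank_axis","lid_handle","lid_hinge","bolt_tip","caddy","tin_yellow","tin_red","tin_lilac","teapot","cup","sample_jar","coaster"):
    m={n:mark_of(n,t) for n in C}
    for n in C: print(t,n,[(np.round(x["uv"]).tolist(),round(x["confidence"],2)) for x in m[n][:2]])
    if m["top"] and m["side"]:
        p,e=tri(ray(C["top"],m["top"][0]["uv"]),ray(C["side"],m["side"][0]["uv"]));print("   ",p.round(1),round(e,1))
E
python3 look.py; python3 -c "
import cv2,numpy as np
a=cv2.imread('pics/top0.png');b=cv2.imread('pics/side0.png')
cv2.imwrite('pics/both0.png',cv2.resize(np.vstack([a,b]),None,fx=.7,fy=.7))"
```

```text
{'t': 0.0, 'joints': [-1.345, 0.492, 1.559, 0.0, 1.092, -0.106], 'qvel': [0.001, -0.001, -0.001, -0.001, -0.001, 0.002], 'tau': [-0.0, -61.264, -25.819, 0.069, 0.048, -0.0], 'eef_pos': [203.552, -590.661, 214.091], 'tcp_rot': [-3.14, -0.0, 0.332], 'ft_force': [-0.122, 0.083, 0.044], 'moment': [-0.004, 0.06, -0.038], 'grip_force': 0.0, 'opening': 1.002}
crank_knob top []
crank_knob side [([237.0, 211.0], 0.67)]
crank_axis top [([252.0, 193.0], 0.6)]
crank_axis side [([253.0, 205.0], 0.79)]
    [612.8 110.  181.4] 10.7
lid_handle top [([331.0, 226.0], 0.96)]
lid_handle side [([329.0, 188.0], 0.96)]
    [541.1 -48.5 144.1] 13.9
lid_hinge top [([341.0, 172.0], 0.88)]
lid_hinge side [([283.0, 175.0], 0.82)]
    [666.2 -70.4 103.8] 6.0
bolt_tip top [([312.0, 202.0], 0.79)]
bolt_tip side [([292.0, 195.0], 0.46)]
    [599.1  -8.1 123.8] 4.8
caddy top [([329.0, 212.0], 0.81)]
caddy side [([306.0, 220.0], 0.72)]
    [589.2 -52.4   9.4] 0.6
tin_yellow top [([390.0, 144.0], 0.83)]
tin_yellow side [([284.0, 169.0], 0.91), ([370.0, 203.0], 0.7)]
    [ 748.5 -194.7   -3.5] 3.8
tin_red top [([295.0, 130.0], 0.74)]
tin_red side [([230.0, 212.0], 0.68)]
    [778.1  18.2  -8.9] 11.3
tin_lilac top [([342.0, 140.0], 0.96)]
tin_lilac side [([261.0, 189.0], 0.94)]
    [751.5 -85.9   3.7] 5.9
teapot top [([410.0, 212.0], 0.77)]
teapot side [([343.0, 178.0], 0.91), ([369.0, 206.0], 0.69)]
    [ 588.6 -235.5    9.9] 1.0
cup top [([394.0, 264.0], 0.65)]
cup side [([373.0, 206.0], 0.93), ([203.0, 286.0], 0.32)]
    [ 476.  -194.8    3.1] 4.9
sample_jar top [([289.0, 263.0], 0.54)]
sample_jar side [([327.0, 269.0], 0.78)]
    [475.6  37.5  -4.4] 0.9
coaster top [([198.0, 176.0], 0.61)]
coaster side [([201.0, 287.0], 0.84)]
    [672.4 239.9   8.9] 2.5
```

View pics/both0.png

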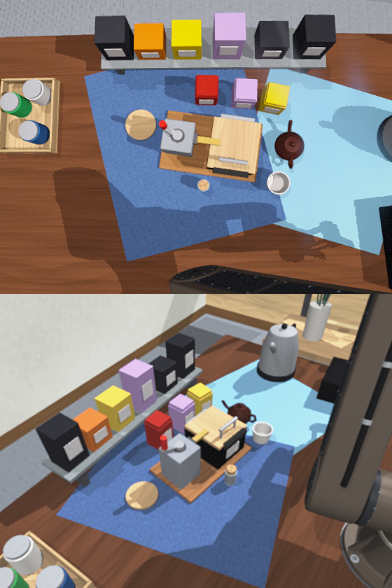

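The top view shows the caddy at about (329,212) and the red knob at about (233,180), with the jar, cup, teapot and tins around it. In the side view the knob is at about (235,207). Next I work out the caddy pose and the way there.

```bash
cat >> h.py <<'E'
def tool(dw,rot):
    from scipy.spatial.transform import Rotation as R
    return R.from_euler("xyz",rot).inv().apply(dw)
E
python3 - <<'E'
from h import *
a=imaging.read_camera("top");b=imaging.read_camera("side")
print("knob",tri(ray(a,(233,180)),ray(b,(236,208))))
s=state();print(tool((np.array([560,50,340])-s["eef_pos"])/1000,s["tcp_rot"]))
E
```

```text
knob (array([633.19292702, 143.91902968, 190.42833249]), np.float64(1.8245495318177998))
[ 0.54572945 -0.48987409 -0.12539915]
```

Request:
step_arm(increments=[{"slide": [0.04, -0.036, -0.04], "roll": -0.15}, {"slide": [0.085, -0.076, -0.06], "roll": -0.3}, {"slide": [0.125, -0.112, -0.08], "roll": -0.45}, {"slide": [0.165, -0.148, -0.1], "roll": -0.6}, {"slide": [0.205, -0.184, -0.125], "roll": -0.75}])

```text
t: 2.12
eef_pos: [338.0, -348.4, 340.3]
tcp_rot: [3.142, -0.0, 1.087]
ft_force: [1.4, -0.7, 0.6]
opening: 0.998
grip_force: 0.0
```

Run:
```python
from h import *
s=state();print(s["eef_pos"],s["tcp_rot"],s["t"]);print(tool((np.array([560,50,340])-s["eef_pos"])/1000,s["tcp_rot"]))
```

```text
[ 337.97020778 -348.42470849  340.30419602] [ 3.14157202e+00 -4.15581207e-05  1.08652343e+00] 2.125
[4.55980608e-01 1.10068065e-02 3.23372809e-04]
```

Request:
step_arm(increments=[{"slide": [0.06, 0.002, 0], "roll": -0.1}, {"slide": [0.12, 0.004, 0], "roll": -0.2}, {"slide": [0.18, 0.005, 0], "roll": -0.33}, {"slide": [0.24, 0.006, 0], "roll": -0.33}, {"slide": [0.3, 0.007, 0], "roll": -0.33}])

```text
t: 2.75
eef_pos: [485.2, -86.7, 339.9]
tcp_rot: [3.141, 0.0, 1.412]
ft_force: [0.7, -0.0, -0.1]
opening: 1.0
grip_force: 0.0
```

```bash
cat > wl.py <<'E'
from h import *
import sys
n=sys.argv[1]; ts=sys.argv[2:]
s=state();print(s["t"],np.round(s["eef_pos"],1),np.round(s["tcp_rot"],3))
c=imaging.read_camera("wrist");cv2.imwrite(f"pics/{n}.png",c["color"][:,:,::-1])
import pickle;out={}
H=dict(lid_handle=152,crank_knob=178,crank_axis=178,lid_hinge=105,bolt_tip=121)
for t in ts:
    m=mark_of("wrist",t)
    for x in m[:2]: print(t,np.round(x["uv"]),round(x["confidence"],2),atz(ray(c,x["uv"]),H[t]).round(1))
    if m: out[t]=ray(c,m[0]["uv"])
pickle.dump(out,open(n+".pkl","wb"))
E
python3 wl.py w1 lid_handle crank_knob crank_axis lid_hinge bolt_tip
```

```text
2.75 [485.2 -86.7 339.9] [3.141 0.    1.412]
lid_handle [322. 146.] 0.86 [543.2 -48.9 152. ]
lid_hinge [413. 146.] 0.66 [665.6 -72.4 105. ]
bolt_tip [360. 108.] 0.74 [597.4 -14.1 121. ]
```

View pics/w1.png

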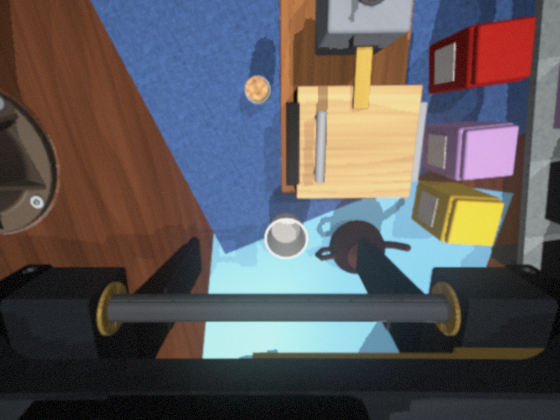

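The wrist view shows the handle bar at (320,146) running straight up the picture, the bolt at about (362,80) and the jar at (258,90). The yaw is already nearly right. I move nearer the crank and look again.

Request:
step_arm(increments=[{"slide": [0.04, 0.03, 0.015], "roll": 0}, {"slide": [0.08, 0.06, 0.03], "roll": 0}, {"slide": [0.11, 0.09, 0.04], "roll": 0}, {"slide": [0.124, 0.097, 0.05], "roll": 0}, {"slide": [0.124, 0.097, 0.05], "roll": 0}])

```text
t: 3.68
eef_pos: [599.5, 17.7, 288.7]
tcp_rot: [-3.14, 0.0, 1.411]
ft_force: [-0.2, -0.3, -0.2]
opening: 1.003
grip_force: 0.0
```

```bash
python3 wl.py w2 lid_handle crank_knob crank_axis lid_hinge bolt_tip
python3 - <<'E'
import pickle
from h import *
a,b=[pickle.load(open(f"w{i}.pkl","rb")) for i in (1,2)]
for k in a:
    if k in b: print(k,*tri(a[k],b[k]))
E
```

```text
3.675 [599.5  17.7 288.7] [-3.14   0.     1.411]
lid_handle [234. 264.] 0.86 [538.9 -50.6 152. ]
crank_knob [302.  53.] 0.64 [639.7 142.6 178. ]
crank_knob [391. 223.] 0.28 [704.6 -18.6 178. ]
crank_axis [281. 103.] 0.87 [616.4 107.1 178. ]
lid_hinge [338. 246.] 0.92 [661.6 -68.9 105. ]
bolt_tip [281. 217.] 0.97 [597.6 -14.6 121. ]
lid_handle [541.48714043 -47.281039   160.38968284] 1.7299587897011697
lid_hinge [663.36482934 -70.69980468 105.31143832] 4.87899788073578
bolt_tip [597.43309204 -14.23380189 121.4630208 ] 0.47596111020245135
```

View pics/w2.png

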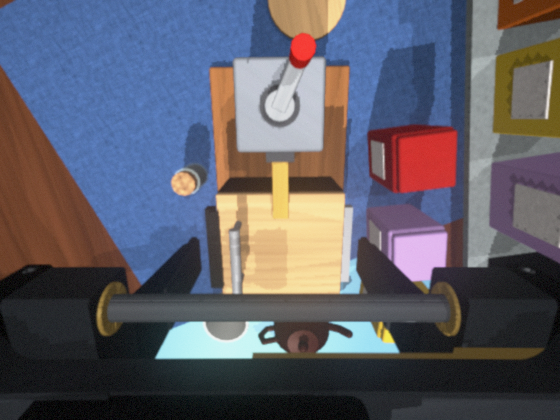

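The wrist view shows the red knob's top at (303,46), the axis at (281,103) and the bolt tip at (281,217). That puts the knob near (640,143), the axis near (617,106.5) and the crank at about 1.2 rad. I now go over the knob and down.

Request:
step_arm(increments=[{"slide": [0.05, 0.01, 0.02], "roll": 0}, {"slide": [0.1, 0.018, 0.04], "roll": 0}, {"slide": [0.13, 0.02, 0.06], "roll": 0}, {"slide": [0.13, 0.02, 0.068], "roll": 0}, {"slide": [0.13, 0.02, 0.068], "roll": 0}], fingers=0.65)

```text
t: 4.6
eef_pos: [640.1, 142.9, 221.6]
tcp_rot: [-3.141, 0.0, 1.412]
ft_force: [0.6, -0.0, 0.6]
opening: 0.651
grip_force: 0.0
```

Run:
```python
from h import *
C={n:imaging.read_camera(n) for n in("top","side","wrist")}
print(state()["eef_pos"],{n:mark_of(n,"crank_knob") for n in C})
im=[cv2.resize(C["top"]["color"][140:240,180:320],(560,400)),cv2.resize(C["side"]["color"][150:250,170:310],(560,400))]
cv2.imwrite("pics/g1.png",cv2.resize(np.hstack(im)[:,:,::-1],(800,286)))
```

```text
[640.57369812 142.54508413 222.70645702] {'top': [{'uv': [384.8, 146.9], 'confidence': 0.47}], 'side': [{'uv': [232.8, 211.2], 'confidence': 0.56}], 'wrist': [{'uv': [273.7, 228.9], 'confidence': 0.57}]}
```

View pics/g1.png

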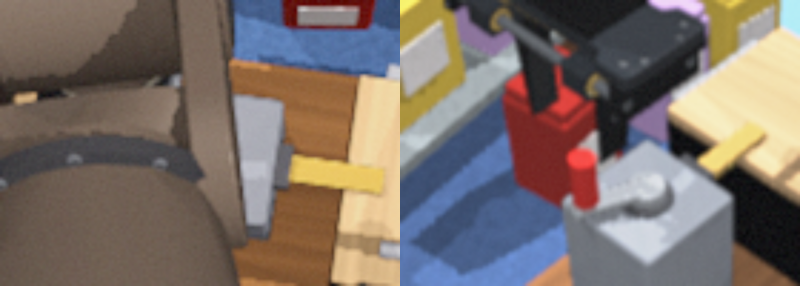

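The side crop shows the red knob at crop (582,180), i.e. about (234,213). The two finger tips straddle the line above it. I check this with a triangulation.

Run:
```python
from h import *
import pickle
b=pickle.load(open("w2.pkl","rb"));c=imaging.read_camera("side");w=imaging.read_camera("wrist")
for uv in ((232.8,211.2),(233.7,213)): print(tri(b["crank_knob"],ray(c,uv)),atz(ray(c,uv),178))
print("axis",tri(b["crank_axis"],ray(c,(253,205))))
```

```text
(array([641.38180514, 143.87066645, 176.61202912]), np.float64(3.752310079978224)) [642.20890755 145.65351977 178.        ]
(array([640.88317224, 143.98746483, 172.06925384]), np.float64(1.517832991152109)) [637.63392874 148.56518214 178.        ]
axis (array([617.89123168, 108.20270525, 178.01449791]), np.float64(3.6723753055144437))
```

Request:
step_arm(increments=[{"slide": [0.001, 0, 0.02], "roll": 0}, {"slide": [0.001, 0, 0.04], "roll": 0}, {"slide": [0.001, 0, 0.058], "roll": 0}, {"slide": [0.001, 0, 0.058], "roll": 0}])

```text
t: 5.5
eef_pos: [640.0, 144.5, 162.4]
tcp_rot: [-3.139, 0.001, 1.412]
ft_force: [0.2, -0.3, -0.4]
opening: 0.65
grip_force: 0.0
```

Request:
step_arm(increments=[{"slide": [0, 0, 0], "roll": 0}, {"slide": [0, 0, 0], "roll": 0}, {"slide": [0, 0, 0], "roll": 0}, {"slide": [0, 0, 0], "roll": 0}], fingers=0.0)

```text
t: 6.0
eef_pos: [640.6, 144.6, 163.9]
tcp_rot: [3.141, -0.0, 1.412]
ft_force: [0.1, 0.4, -0.4]
opening: 0.291
grip_force: 0.0
```

Request:
step_arm(increments=[{"slide": [0, 0, 0], "roll": 0}, {"slide": [0, 0, 0], "roll": 0}, {"slide": [0, 0, 0], "roll": 0}])

```text
t: 6.38
eef_pos: [640.4, 144.6, 163.7]
tcp_rot: [-3.141, 0.0, 1.412]
ft_force: [-1.7, -0.8, 1.8]
opening: 0.206
grip_force: 30.0
```

```bash
cat > arc.py <<'E'
import numpy as np,sys
R,b,step,n=map(float,sys.argv[1:5])
for k in range(int(n)):
    B=b+step*5*k
    print(round(B,2),[[round(R*(np.cos(B+step*i)-np.cos(B))/1000,4),round(-R*(np.sin(B+step*i)-np.sin(B))/1000,4)] for i in range(1,6)])
E
python3 arc.py 45 -0.395 0.3 1;python3 arc.py 45 1.105 0.4 5
```

```text
-0.4 [[np.float64(0.0033), np.float64(-0.013)], [np.float64(0.0025), np.float64(-0.0265)], [np.float64(-0.0022), np.float64(-0.0391)], [np.float64(-0.0103), np.float64(-0.0498)], [np.float64(-0.0213), np.float64(-0.0575)]]
1.1 [[np.float64(-0.0173), np.float64(-0.0047)], [np.float64(-0.035), np.float64(-0.0023)], [np.float64(-0.0504), np.float64(0.0068)], [np.float64(-0.061), np.float64(0.0212)], [np.float64(-0.0652), np.float64(0.0386)]]
3.1 [[np.float64(0.0029), np.float64(0.0176)], [np.float64(0.0125), np.float64(0.0328)], [np.float64(0.0271), np.float64(0.043)], [np.float64(0.0446), np.float64(0.0466)], [np.float64(0.0622), np.float64(0.0432)]]
5.11 [[np.float64(0.0148), np.float64(-0.01)], [np.float64(0.0246), np.float64(-0.025)], [np.float64(0.0278), np.float64(-0.0426)], [np.float64(0.0238), np.float64(-0.06)], [np.float64(0.0134), np.float64(-0.0745)]]
7.11 [[np.float64(-0.0153), np.float64(-0.0093)], [np.float64(-0.0329), np.float64(-0.012)], [np.float64(-0.0503), np.float64(-0.0075)], [np.float64(-0.0645), np.float64(0.0033)], [np.float64(-0.0734), np.float64(0.0188)]]
9.11 [[np.float64(-0.0021), np.float64(0.0178)], [np.float64(0.0028), np.float64(0.0349)], [np.float64(0.0141), np.float64(0.0488)], [np.float64(0.0298), np.float64(0.0573)], [np.float64(0.0476), np.float64(0.0589)]]
```

Request:
step_arm(increments=[{"slide": [0.0033, -0.013, 0], "roll": 0}, {"slide": [0.0025, -0.0265, 0], "roll": 0}, {"slide": [-0.0022, -0.039, 0], "roll": 0}, {"slide": [-0.0103, -0.05, 0], "roll": 0}, {"slide": [-0.0213, -0.0575, 0], "roll": 0}])

```text
t: 7.0
eef_pos: [578.3, 134.1, 163.7]
tcp_rot: [-3.139, -0.001, 1.412]
ft_force: [-2.9, 3.5, 2.8]
opening: 0.204
grip_force: 30.0
```

```bash
python3 -c "
from h import *
s=state();print(s['t'],s['eef_pos'],s['ft_force'],s['opening'],s['grip_force'])"
```

```text
7.0 [578.32597391 134.09345435 163.72054089] [-2.87592523  3.54160865  2.7778134 ] 0.20436100446218625 30.000584721565247
```

Request:
step_arm(increments=[{"slide": [-0.0173, -0.0047, 0], "roll": 0}, {"slide": [-0.035, -0.0023, 0], "roll": 0}, {"slide": [-0.0504, 0.0068, 0], "roll": 0}, {"slide": [-0.061, 0.0212, 0], "roll": 0}, {"slide": [-0.0652, 0.0386, 0], "roll": 0}])

```text
t: 7.62
eef_pos: [608.9, 62.4, 163.7]
tcp_rot: [3.141, -0.002, 1.411]
ft_force: [1.0, 20.0, -0.9]
opening: 0.207
grip_force: 30.0
```

Request:
step_arm(increments=[{"slide": [0.0029, 0.0176, 0], "roll": 0}, {"slide": [0.0125, 0.0328, 0], "roll": 0}, {"slide": [0.0271, 0.043, 0], "roll": 0}, {"slide": [0.0446, 0.0466, 0], "roll": 0}, {"slide": [0.0622, 0.0432, 0], "roll": 0}])

```text
t: 8.25
eef_pos: [659.1, 116.9, 163.4]
tcp_rot: [-3.137, 0.002, 1.412]
ft_force: [-18.6, -5.0, 10.9]
opening: 0.208
grip_force: 30.0
```

Forces of about 20 N towards the axis say that my circle's centre is about 2 mm off. I shift it (-2,+2) mm from here on.

Request:
step_arm(increments=[{"slide": [0.0165, -0.0123, 0], "roll": 0}, {"slide": [0.0263, -0.0273, 0], "roll": 0}, {"slide": [0.0295, -0.0449, 0], "roll": 0}, {"slide": [0.0255, -0.0623, 0], "roll": 0}, {"slide": [0.0151, -0.0768, 0], "roll": 0}])

```text
t: 8.88
eef_pos: [587.8, 144.0, 163.8]
tcp_rot: [3.139, -0.0, 1.412]
ft_force: [6.2, -6.0, -1.6]
opening: 0.202
grip_force: 30.0
```

Request:
step_arm(increments=[{"slide": [-0.0153, -0.0093, 0], "roll": 0}, {"slide": [-0.0329, -0.012, 0], "roll": 0}, {"slide": [-0.0503, -0.0075, 0], "roll": 0}, {"slide": [-0.0645, 0.0033, 0], "roll": 0}, {"slide": [-0.0734, 0.0188, 0], "roll": 0}])

```text
t: 9.5
eef_pos: [594.8, 66.8, 163.7]
tcp_rot: [-3.141, 0.0, 1.411]
ft_force: [3.1, 8.0, 0.6]
opening: 0.205
grip_force: 30.0
```

Request:
step_arm(increments=[{"slide": [-0.0021, 0.0178, 0], "roll": 0}, {"slide": [0.0028, 0.0349, 0], "roll": 0}, {"slide": [0.0141, 0.0488, 0], "roll": 0}, {"slide": [0.0298, 0.0573, 0], "roll": 0}, {"slide": [0.0476, 0.0589, 0], "roll": 0}])

```text
t: 10.12
eef_pos: [660.0, 105.6, 163.5]
tcp_rot: [-3.139, 0.001, 1.411]
ft_force: [-14.8, -1.7, 10.3]
opening: 0.205
grip_force: 30.0
```

```bash
python3 arc.py 45 11.105 0.2 1
python3 - <<'E'
from h import *
C={n:imaging.read_camera(n) for n in("top","side")}
for n in C: print(mark_of(n,"bolt_tip"))
im=[cv2.resize(C["top"]["color"][140:240,180:320],(560,400)),cv2.resize(C["side"]["color"][150:250,170:310],(560,400))]
cv2.imwrite("pics/g2.png",cv2.resize(np.hstack(im)[:,:,::-1],(800,286)))
E
```

```text
11.11 [[np.float64(0.0088), np.float64(-0.0019)], [np.float64(0.017), np.float64(-0.0054)], [np.float64(0.0244), np.float64(-0.0106)], [np.float64(0.0306), np.float64(-0.0171)], [np.float64(0.0354), np.float64(-0.0247)]]
[{'uv': [301.7, 199.9], 'confidence': 0.4}]
[{'uv': [284.9, 200.3], 'confidence': 0.53}, {'uv': [281.9, 174.5], 'confidence': 0.28}]
```

View pics/g2.png

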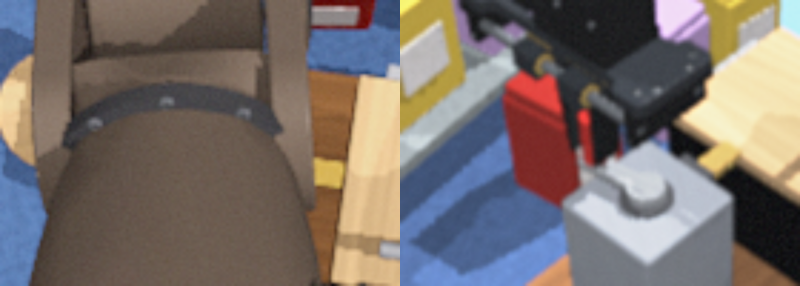

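The top crop shows the bolt's tip at about (342,172), just clear of the lid's edge. I wind one more rad for margin, then let go and rise.

Request:
step_arm(increments=[{"slide": [0.0088, -0.0019, 0], "roll": 0}, {"slide": [0.017, -0.0054, 0], "roll": 0}, {"slide": [0.0244, -0.0106, 0], "roll": 0}, {"slide": [0.0306, -0.017, 0], "roll": 0}, {"slide": [0.0354, -0.0247, 0], "roll": 0}])

```text
t: 10.95
eef_pos: [641.9, 143.7, 163.6]
tcp_rot: [3.141, 0.001, 1.412]
ft_force: [-3.0, -6.3, 4.6]
opening: 0.205
grip_force: 30.0
```

Request:
step_arm(increments=[{"slide": [0, 0, 0], "roll": 0}, {"slide": [0, 0, 0], "roll": 0}, {"slide": [0, 0, 0], "roll": 0}, {"slide": [0, 0, -0.03], "roll": 0}, {"slide": [0, 0, -0.075], "roll": 0}], fingers=0.55)

```text
t: 11.58
eef_pos: [640.8, 144.7, 238.1]
tcp_rot: [-3.139, 0.001, 1.412]
ft_force: [0.2, 0.3, -0.1]
opening: 0.546
grip_force: 0.0
```

Run:
```python
from h import *
s=state();print(s["eef_pos"],s["tcp_rot"]);print(tool((np.array([570,-40,245])-s["eef_pos"])/1000,s["tcp_rot"]))
```

```text
[640.82556832 144.71357359 238.1356042 ] [-3.13888817e+00  8.32384961e-04  1.41162089e+00]
[-0.19361027 -0.04067033 -0.00659327]
```

Request:
step_arm(increments=[{"slide": [-0.06, -0.013, -0.02], "roll": 0}, {"slide": [-0.12, -0.026, -0.02], "roll": 0}, {"slide": [-0.18, -0.039, -0.02], "roll": 0}, {"slide": [-0.24, -0.052, -0.02], "roll": 0}, {"slide": [-0.267, -0.058, -0.02], "roll": 0}])

```text
t: 12.2
eef_pos: [540.5, -112.2, 258.8]
tcp_rot: [3.141, 0.0, 1.409]
ft_force: [0.0, 0.2, 0.4]
opening: 0.546
grip_force: 0.0
```

Request:
step_arm(increments=[{"slide": [0, 0, 0], "roll": 0}])

```text
t: 12.32
eef_pos: [541.2, -111.2, 258.8]
tcp_rot: [3.141, 0.0, 1.409]
ft_force: [0.5, 0.2, 0.2]
opening: 0.549
grip_force: 0.0
```

```bash
python3 wl.py w3 lid_handle lid_hinge bolt_tip crank_knob crank_axis
python3 - <<'E'
import pickle
from h import *
L=[pickle.load(open(f"w{i}.pkl","rb")) for i in (1,2,3)]
for k in ("lid_handle","lid_hinge"):
    print(k,*tri(L[1][k],L[2][k]),*tri(L[0][k],L[2][k]))
E
```

```text
12.325 [ 541.2 -111.2  258.8] [3.141 0.    1.409]
lid_handle [266. 140.] 0.95 [540.1 -50.5 152. ]
lid_handle [321.  52.] 0.24 [596.7  11.3 152. ]
lid_hinge [388. 136.] 0.79 [662.9 -70.1 105. ]
lid_hinge [246. 237.] 0.57 [ 496.6 -156.7  105. ]
bolt_tip [323.  53.] 0.84 [603.   15.3 121. ]
lid_handle [539.6645734  -50.22606857 153.27410754] 0.9942230833164891 [541.08379093 -48.44079726 165.97249381] 2.4260994406347485
lid_hinge [662.43176374 -69.8081589  104.1642029 ] 1.652506578717315 [649.74994502 -65.96852373 143.51646723] 0.7087459589801479
```

View pics/w3.png

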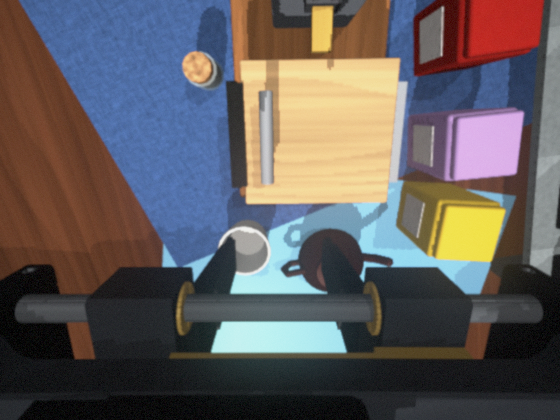

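The bolt is right back: its tip at (323,53) stands clear of the lid's edge, and its position gives a crank of about 13.6. The handle bar runs from (265,92) to (267,183), centred at (540,-50,152). I go over it, down and grip.

Request:
step_arm(increments=[{"slide": [0.05, -0.009, 0], "roll": 0}, {"slide": [0.06, -0.011, 0.03], "roll": 0}, {"slide": [0.06, -0.011, 0.07], "roll": 0}, {"slide": [0.06, -0.011, 0.11], "roll": 0.01}, {"slide": [0.06, -0.011, 0.125], "roll": 0.015}])

```text
t: 13.25
eef_pos: [539.6, -47.7, 131.8]
tcp_rot: [-3.139, -0.0, 1.398]
ft_force: [0.6, -0.4, -0.1]
opening: 0.552
grip_force: 0.0
```

Request:
step_arm(increments=[{"slide": [0, 0, 0], "roll": 0}, {"slide": [0, 0, 0], "roll": 0}, {"slide": [0, 0, 0], "roll": 0}, {"slide": [0, 0, 0], "roll": 0}, {"slide": [0, 0, 0], "roll": 0}], fingers=0)

```text
t: 13.88
eef_pos: [540.4, -48.6, 134.1]
tcp_rot: [3.14, 0.0, 1.397]
ft_force: [1.0, 0.2, 3.2]
opening: 0.117
grip_force: 30.0
```

Request:
step_arm(increments=[{"slide": [0, 0, 0], "roll": 0}, {"slide": [0, 0, 0], "roll": 0}])

```text
t: 14.12
eef_pos: [540.5, -48.6, 134.1]
tcp_rot: [3.141, 0.0, 1.397]
ft_force: [-0.0, -0.7, 5.8]
opening: 0.118
grip_force: 30.0
```

Request:
step_arm(increments=[{"slide": [0, 0.0007, -0.0019], "roll": 0}, {"slide": [0, 0.0015, -0.0037], "roll": 0}, {"slide": [0, 0.0023, -0.0056], "roll": 0}, {"slide": [0, 0.003, -0.0074], "roll": 0}, {"slide": [0, 0.0039, -0.0092], "roll": 0}])

```text
t: 14.75
eef_pos: [544.2, -49.2, 143.4]
tcp_rot: [3.141, 0.0, 1.397]
ft_force: [1.2, -0.3, -4.8]
opening: 0.119
grip_force: 30.0
```

Request:
step_arm(increments=[{"slide": [0, 0.0013, -0.0027], "roll": 0}, {"slide": [0, 0.0026, -0.0054], "roll": 0}, {"slide": [0, 0.0041, -0.0084], "roll": 0}, {"slide": [0, 0.0055, -0.011], "roll": 0}, {"slide": [0, 0.006, -0.012], "roll": 0}])

```text
t: 15.38
eef_pos: [549.9, -50.1, 155.0]
tcp_rot: [-3.141, -0.0, 1.397]
ft_force: [0.4, 1.7, -4.9]
opening: 0.118
grip_force: 29.9
```

Run:
```python
from h import *
s=state();print(s["eef_pos"],s["ft_force"],s["opening"],s["grip_force"],s["t"])
C={n:imaging.read_camera(n) for n in("top","side")}
for n in C: print(n,mark_of(n,"lid_handle"),mark_of(n,"bolt_tip"))
cv2.imwrite("pics/l1.png",cv2.resize(C["side"]["color"][140:260,230:390],(800,600))[:,:,::-1])
```

```text
[549.86619453 -50.11015222 154.98828061] [ 0.42955049  1.74413114 -4.85014703] 0.11842490621827091 29.945538640022278 15.375
top [] [{'uv': [298.0, 200.4], 'confidence': 0.51}, {'uv': [197.9, 176.6], 'confidence': 0.46}]
side [{'uv': [327.0, 178.4], 'confidence': 0.6}] [{'uv': [284.6, 201.7], 'confidence': 0.5}]
```

View pics/l1.png

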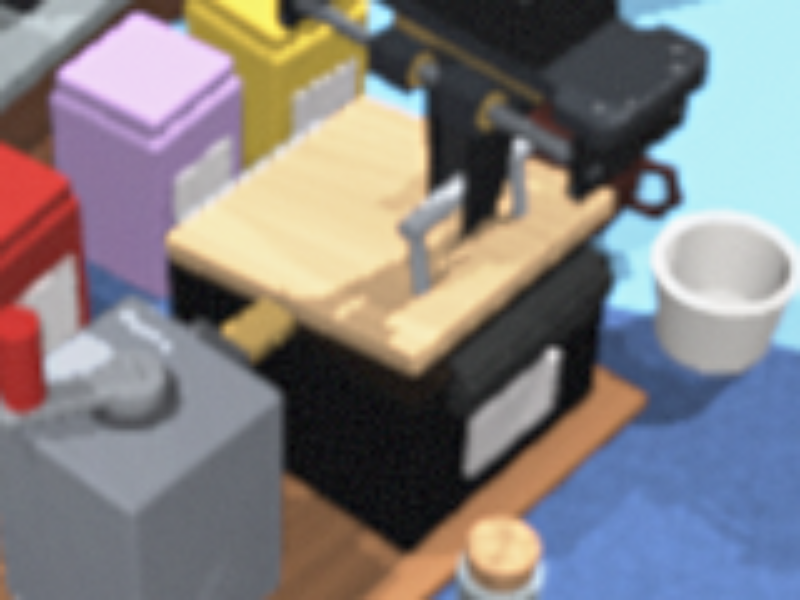

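The side view shows the lid's front lifted off the rim with the seal strip bent up, the fingers on the bar at about (460,190), and the bolt clear of the lid. I hold it there and hand in.

Request:
step_arm(increments=[{"slide": [0, 0, 0], "roll": 0}, {"slide": [0, 0, 0], "roll": 0}, {"slide": [0, 0, 0], "roll": 0}, {"slide": [0, 0, 0], "roll": 0}])

```text
t: 16.18
eef_pos: [549.8, -50.1, 154.8]
tcp_rot: [-3.141, -0.0, 1.397]
ft_force: [-2.3, 4.1, -3.2]
opening: 0.117
grip_force: 29.9
```

```bash
python3 -c "
from h import *
s=state();print(s['eef_pos'],s['ft_force'],s['grip_force']);print(env.job_done())"
```

```text
[549.75699742 -50.14078795 154.780239  ] [-2.27316979  4.13540317 -3.15249511] 29.945924878120422
the job is handed in; nothing more can be done
None
```

The crank is wound to about 13.6 rad with the bolt clear, the seal is broken, and the gripper holds the lid ajar at about 0.17 rad (front edge about 25 mm up); I handed the job in at about 16 s, and no verdict came back.

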